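# Put the lidded pots away at the end of breakfast

## Robot

A 7-joint arm with a two-finger parallel gripper is mounted at the origin on the work surface. World frame = base frame: x ahead of the robot, y to its left, z up, the work surface at z = 0. Lengths are in m, angles in rad, forces in N, time in s.
With the tool pointing down it reaches from about 0.4 to 0.85 m from the base axis. Payload 10.4 kg.
Tool frame: the origin (TCP) lies midway between the tips of the shut fingers; the grasp point (between the pads) lies r.grip_point_offset behind it (r.grip_point_offset is the distance from the TCP to the grasp point, in m); z points along the fingers, y is the line along which they close (so a half turn about z gives the same grasp; the last joint's range is limited). The gripper opens to 87 mm and grips with 3 to 60 N. Pads are 19 mm wide; open, the fingers measure 117 mm over their backs; the gripper's body (75 mm by 190 mm) begins 51 mm behind the grasp point.
Start: joints at [-1.211, 0.332, -0.065, 1.46, 0.022, 1.35, -0.088], TCP at [0.233, 0.58, 0.223] pointing down, gripper open.
Joint ranges: [-2.6, 2.6], [-0.5, 2.12], [-1.47, 1.34], [0.16, 2.42], [-1.27, 4.41], [0.06, 2.06], [-2.6, 2.6]. Speed limits (rad/s): [2.22, 2.22, 2.79, 2.79, 3.14, 3.14, 3.14].

## Interface

Orientations are given as a unit quaternion [x, y, z, w].
In Python, from bench import r gives the robot as it stands.
- The arm moves only by the tool play_rows, never from a script. Its arguments are lists of equal length, an entry for each row: "claw": the closure, from 0 (fully open) to 1 (shut); "delta_pos": the shift along the tool's x, y, z scaled (see below), a list of three; "delta_rot": the turn, a rotation vector about the tool's x, y, z scaled (see below), a list of three. A call has 1 to 8 rows; each row shifts and turns the commanded pose from where the row before left it, along the tool's axes as they then stand; what a row does not reach is not made up. The controller multiplies each number of a shift by 200 mm and each number of a turn by pi rad. A row lasts 1/10 s, in which the tool goes at most 50 mm and 8.59 degrees, less where a joint would pass 70% of its speed; a pose out of reach is approached as far as the arm can. A call with a number of a shift or a turn outside -1 to 1 is refused whole. A call with a gripper value outside its range is refused whole. The fingers move at their own pace and stop on an object; "squeeze" is the grip in N (left out, the last holds). Time passes only in rows, so rows that do not move let the fingers close. It gives the time, the measured TCP pose, the force, the opening and the grip force at its end, in the units of the state.
- r.read_state(): the state, without advancing time (a new reading comes with each control period).
- r.camera(name): name is "scene" or "top" or "wrist"; returns a dict with "pixels" (400x640x3 uint8, red, green, blue), "camera_matrix" (3x3 intrinsics, pixels), "cam_to_world" (4x4, takes a point from camera to world coordinates); the wrist camera has in their place "hand_eye" (4x4, takes a point from camera to tool coordinates, whose origin is the TCP and whose axes are the flange's). Camera axes: x right, y up, looking along -z (the intrinsics and any distortion apply to the point x, -y, -z); pixel columns grow to the right and rows downward; lengths in m; the calibration is good to about 2 mm. A picture is of the moment at which its call begins: read the wrist's pose just before it. There is no depth.
- r.close_job(): hands the job in; it is judged then, once.
The state is a dict: "time": time; "joint_positions": joint angles; "joint_vel": joint speeds; "joint_torque": joint torques, N m; "ee_pos": TCP position; "eef_rot": TCP orientation; "ft_force": force on the tool from outside, world axes, zero at the start; "torque": the same for the moment, N m; "width": finger opening in m; "grip_force": force on a finger pad.
Only numpy, scipy, OpenCV 4.12 (cv2) and the standard library are available. Lean on these libraries where they do the work, as an engineer would, in place of code of your own. Each camera call takes 0.05 s, during which the arm holds its last target. There are 200 camera calls.

## Task

Breakfast is over: put every lidded spread crock and butter dish from the counter away in the chest's drawer. Pull the drawer open, push each pot's loose lid fully home (a proud lid would catch under the chest's top), stand all the pots upright on the drawer floor, then push the drawer fully shut. Leave the bowl and the open cup standing about where they are.

Things in the scene. Friction and masses are not known exactly. Their poses are not given: they have to be found in the camera images.
- chest_drawer0 (a joint): travel of the chest's one drawer, m: 0 shut, grows as it slides out towards the robot, at most 0.189
- chest: low light-wood chest on the right of the counter, fixed: 270 deep (x) x 440 wide (y) x 100 high; origin at the centre of its underside; its front, with the drawer, looks along its own -x. A shallow tray with rolls (about 45 high) stands on the rear half of its top
- chest_front (a point): middle of the front upper edge of the chest's carcass front (100 above the counter, on the plane of the shut drawer's face); x axis points into the chest, y along its front
- chest_drawer0_handle (a point): middle of the drawer's dark bar handle: a round bar 11 thick, 120 long along y, its axis 35 in front of the drawer's face (29 clear behind it) and 62 above the counter; moves with the drawer
- drawer_mid (a point): centre of the drawer's inner floor, 22 above the counter; moves with the drawer; x axis points into the chest. Inside: x from -112 to +112, y from -199 to +199; side walls rise 56 and the 15 thick face panel 65 above this floor. With the drawer out by d the open part runs from x = -112 to -118 + d; the rest is under the chest's top, whose underside is 66 above this floor
- crock1: round blue-glazed crock, 64 diameter, pot 46 tall (58 with its wooden lid home); may be absent; origin at the centre of its underside, z up when it stands upright
- crock1_lid (a joint): how far the push-in wooden lid of crock1 stands proud, m: 0 fully home, up to 0.014 loose; stiff, about 6 N on its middle pushes it in
- crock1_top (a point): centre of the top face of the lid of crock1 (the lid is a flat wooden disc 63 across, 12 thick, as wide as its pot)
- crock2: round blue-glazed crock, 64 diameter, pot 46 tall (58 with its wooden lid home); may be absent; origin at the centre of its underside, z up when it stands upright
- crock2_lid (a joint): how far the push-in wooden lid of crock2 stands proud, m: 0 fully home, up to 0.014 loose; stiff, about 6 N on its middle pushes it in
- crock2_top (a point): centre of the top face of the lid of crock2 (the lid is a flat wooden disc 63 across, 12 thick, as wide as its pot)
- crock3: round blue-glazed crock, 64 diameter, pot 46 tall (58 with its wooden lid home); may be absent; origin at the centre of its underside, z up when it stands upright
- crock3_lid (a joint): how far the push-in wooden lid of crock3 stands proud, m: 0 fully home, up to 0.014 loose; stiff, about 6 N on its middle pushes it in
- crock3_top (a point): centre of the top face of the lid of crock3 (the lid is a flat wooden disc 63 across, 12 thick, as wide as its pot)
- dish1: oblong white butter dish, 60 (x) x 92 (y), pot 46 tall (58 with its wooden lid home); may be absent; origin at the centre of its underside, z up when it stands upright
- dish1_lid (a joint): how far the push-in wooden lid of dish1 stands proud, m: 0 fully home, up to 0.014 loose; stiff, about 6 N on its middle pushes it in
- dish1_top (a point): centre of the top face of the lid of dish1 (the lid is a flat wooden slab 59 x 91, 12 thick, as wide as its pot)
- dish2: oblong white butter dish, 60 (x) x 92 (y), pot 46 tall (58 with its wooden lid home); may be absent; origin at the centre of its underside, z up when it stands upright
- dish2_lid (a joint): how far the push-in wooden lid of dish2 stands proud, m: 0 fully home, up to 0.014 loose; stiff, about 6 N on its middle pushes it in
- dish2_top (a point): centre of the top face of the lid of dish2 (the lid is a flat wooden slab 59 x 91, 12 thick, as wide as its pot)
- bowl: bystander: white bowl, 100 across, 45 high, standing among the pots; origin at the centre of its underside
- cup: bystander: blue open cup with no lid, 72 across, 70 high, standing among the pots; origin at the centre of its underside
Things that resemble listed ones, but are neither listed nor needed, are in the scene too. What is shaped like the crock3 but orange or red is not meant.

How it is judged:
On the way, in this order (a step that is already met when the one before it is completed fails the run):
1. the drawer is pulled open by more than 100 mm (value of joint chest_drawer0 above 0.1 m), for 0.2 s.
2. all pots stand upright on the drawer's floor with their lids home (x of crock1 in the frame of drawer_mid between -0.105 and 0.105 m and y of crock1 in the frame of drawer_mid between -0.195 and 0.195 m and z of crock1 in the frame of drawer_mid between -0.01 and 0.012 m and angle between each of crock1, crock2, crock3, dish1, dish2's own z axis and vertical below 0.15 rad and value of joint each of crock1_lid, crock2_lid, crock3_lid, dish1_lid, dish2_lid below 0.003 m and x of crock2 in the frame of drawer_mid between -0.105 and 0.105 m and y of crock2 in the frame of drawer_mid between -0.195 and 0.195 m and z of crock2 in the frame of drawer_mid between -0.01 and 0.012 m and x of crock3 in the frame of drawer_mid between -0.105 and 0.105 m and y of crock3 in the frame of drawer_mid between -0.195 and 0.195 m and z of crock3 in the frame of drawer_mid between -0.01 and 0.012 m and x of dish1 in the frame of drawer_mid between -0.105 and 0.105 m and y of dish1 in the frame of drawer_mid between -0.195 and 0.195 m and z of dish1 in the frame of drawer_mid between -0.01 and 0.012 m and x of dish2 in the frame of drawer_mid between -0.105 and 0.105 m and y of dish2 in the frame of drawer_mid between -0.195 and 0.195 m and z of dish2 in the frame of drawer_mid between -0.01 and 0.012 m), for 0.2 s.
At the end, for the whole second after the job is handed in: every pot that is present stands at rest on the drawer's floor (origin within 12 mm of floor height, tilted less than 0.15 rad) with its lid less than 3 mm proud, and the drawer is within 10 mm of shut (all of step 2 and value of joint chest_drawer0 below 0.01 m and linear speed of each of crock1, crock2, crock3, dish1, dish2 below 0.03 m/s); the robot touches nothing.
It fails at once if a bystander (the bowl or the open cup) is knocked over or shoved more than 80 mm (angle between any of bowl, cup's own z axis and vertical above 0.7 rad or distance of any of bowl, cup from where it was at the start of the episode above 0.08 m).
Of crock1, crock2, crock3, dish1, dish2 only 3 to 4 are there at a start; the rules pass over those that are not, and their reading is None.
At some moment in a run one of crock1, crock2, crock3, dish1, dish2 may be knocked a few centimetres aside while the robot is not near it.
Once in a run the grip may slacken for a moment while it holds something.
It also fails if it takes over 210 s, if anything falls off the work surface, if the arm or the gripper's body presses on something with over 40 N, if the wrist force passes 120 N, or if a joint passes its speed limit or range.

## Working session

There is one attempt and no reset: what is moved stays moved. The work goes in short steps, Python scripts to look and compute and a tool call to move; the robot and the scene stay as the last step left them, time stands still between calls to the robot, and variables do not carry over. Pictures are saved under pics/ and viewed, at most 14 in all, crops included, and the job is handed in when it is done.

Besides the shell and the picture viewer there is one more tool, called after "Call:" as a command line: name --argument value ..., lists and objects as JSON in quotes. play_rows: Moves the arm, as the interface text tells. Shifts and turns lie within -1 to 1; 1 stands for 200 mm of shift or pi rad of turn. Its arguments: {"type":"object","properties":{"claw":{"type":"array"},"delta_pos":{"type":"array"},"delta_rot":{"type":"array"},"squeeze":{"type":"number"}},"required":["claw","delta_pos","delta_rot"]}

```bash
mkdir -p pics; ls; python3 - <<'E'
from bench import r
import cv2,numpy as np
s=r.read_state();print(s['time'],s['ee_pos'],s['eef_rot'],s['width'],r.grip_point_offset)
for n in('scene','top'):
    c=r.camera(n);cv2.imwrite(f'pics/{n}0.png',c['pixels'][:,:,::-1]);print(n,c['camera_matrix'],c['cam_to_world'],[k for k in c])
E
```

```text
pics
0.0 [0.23332615 0.579407   0.22179694] [ 1.90242850e-01  9.81736825e-01 -6.75215865e-04 -9.37305494e-05] 0.08721266204401651 0.0187
scene [[411.21895187   0.         318.71599363]
 [  0.         411.21895187 200.62557277]
 [  0.           0.           1.        ]] [[-3.12075603e-01 -6.73113846e-01  6.70467425e-01  1.23415934e+00]
 [ 9.50057034e-01 -2.21603902e-01  2.19734712e-01  3.21189418e-01]
 [ 6.71720219e-04  7.05556136e-01  7.08653715e-01  8.10599525e-01]
 [ 0.00000000e+00  0.00000000e+00  0.00000000e+00  1.00000000e+00]] ['pixels', 'camera_matrix', 'cam_to_world']
top [[387.05997708   0.         322.29033862]
 [  0.         387.05997708 199.32033523]
 [  0.           0.           1.        ]] [[ 0.02810044  0.98766135 -0.15406308  0.45973822]
 [-0.99954235  0.02603593 -0.0154021   0.08987889]
 [-0.01120089  0.15442537  0.98794096  0.93395123]
 [ 0.          0.          0.          1.        ]] ['pixels', 'camera_matrix', 'cam_to_world']
```

View pics/scene0.png

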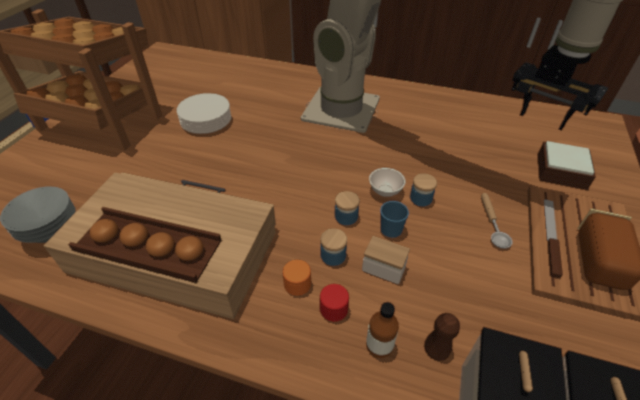

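View pics/top0.png

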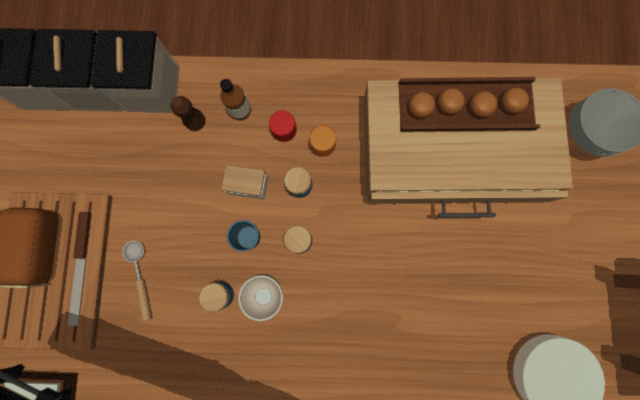

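Scene (640x400): three blue crocks with wooden lids at (346,207), (333,246) and (424,190). The white dish with a wooden lid is at (386,258), the bowl at (387,183), the cup at (394,218) and the chest handle at (203,185). The red (334,302) and orange (297,277) pots are lookalikes. The dark box with a pale top at (566,163) is neither white nor wooden-lidded. In the top view the lids are at (298,181), (297,240), (214,296) and (244,180).

```bash
cat > h.py <<'E'
from bench import r
import cv2,numpy as np
def ray(c,p,T=None):
    K=c['camera_matrix'];T=c['cam_to_world'] if T is None else T
    d=np.array([(p[0]-K[0,2])/K[0,0],-(p[1]-K[1,2])/K[1,1],-1.]);return T[:3,3],T[:3,:3]@d
def plane(c,p,z,T=None):
    o,d=ray(c,p,T);return o+d*(z-o[2])/d[2]
def tri(c1,p1,c2,p2):
    o1,d1=ray(c1,p1);o2,d2=ray(c2,p2)
    a=np.linalg.lstsq(np.c_[d1,-d2],o2-o1,rcond=None)[0];A=o1+a[0]*d1;B=o2+a[1]*d2
    return (A+B)/2,np.linalg.norm(A-B)
def wood(c,seeds,rad=24):
    """lid-coloured blob round each seed: centroid, area, minAreaRect"""
    im=cv2.cvtColor(c['pixels'],cv2.COLOR_RGB2HSV).astype(int)
    out=[]
    for s in seeds:
        m=((im[...,2]>140)&(im[...,1]>50)&(im[...,1]<135)&(im[...,0]<25)).astype(np.uint8)
        k=np.zeros_like(m);cv2.circle(k,s,rad,1,-1);m*=k
        n,l,st,ce=cv2.connectedComponentsWithStats(m);i=1+np.argmax(st[1:,4])
        cn=cv2.findContours((l==i).astype(np.uint8),0,2)[0][0]
        out.append((ce[i],st[i,4],cv2.minAreaRect(cn)))
    return out
def tool():
    s=r.read_state();from_=s['eef_rot']
    from scipy.spatial.transform import Rotation as R
    return s,np.array(s['ee_pos']),R.from_quat(from_).as_matrix()
def go(p,yaw=None):
    """tool-frame shift (units) to world p, and turn about tool z so tool y lies along yaw (mod pi)"""
    s,e,M=tool();d=M.T@(np.array(p)-e)/.2
    y=np.arctan2(M[1,1],M[0,1]);t=0 if yaw is None else (yaw-y+np.pi/2)%np.pi-np.pi/2
    print('shift',d.round(3),'turn z',round(-t/np.pi,4),'yaw now',y.round(3),'j7',round(s['joint_positions'][6],2),'tilt',np.arccos(-M[2,2]).round(4))
E
python3 - <<'E'
from h import *
a,b=r.camera('top'),r.camera('scene')
T=[(298,181),(297,240),(214,296),(244,180)];S=[(333,241),(346,202),(424,184),(386,250)]
for x,y in zip(wood(a,T),wood(b,S)):
    p,e=tri(a,x[0],b,y[0]);print(x[0].round(1),x[1],y[0].round(1),y[1],p.round(4),e.round(4),plane(a,x[0],.065).round(4),np.round(x[2][1],1),round(x[2][2],1))
for q in [(367,82),(562,80),(567,190),(370,192)]:print('chest',plane(a,q,.1).round(3))
for q in [(440,215),(494,215),(467,215)]:print('handle',plane(a,q,.065).round(3))
print('handle scene',plane(b,(182,183),.065),plane(b,(224,189),.065))
print('bowl',plane(a,(261,298),.045),'cup',plane(a,(243,236),.07))
print(go((.5,0,.2),0), r.read_state()['ee_pos'])
for c,n,(u,v,w,h) in((a,'a',(190,150,140,170)),(b,'b',(310,165,140,120))):
    cv2.imwrite(f'pics/{n}1.png',cv2.resize(c['pixels'][v:v+h,u:u+w,::-1],None,fx=3.5,fy=3.5,interpolation=2))
cv2.imwrite('pics/chest.png',cv2.resize(a['pixels'][70:230,350:590,::-1],None,fx=3.2,fy=3.2,interpolation=2))
E
```

```text
[296.8 179.3] 545 [333.7 237.9] 425 [0.6391 0.1628 0.0701] 0.0002 [0.6402 0.1632 0.065 ] [26. 25.] 90.0
[296.9 238.7] 584 [346.5 199.1] 314 [0.5044 0.1571 0.0684] 0.0007 [0.5045 0.1577 0.065 ] [26. 27.] 0.0
[212.  297.3] 627 [424.9 180.8] 279 [0.372  0.3378 0.0686] 0.0004 [0.3716 0.339  0.065 ] [28. 27.] 90.0
[242.4 179.5] 980 [386.5 250.5] 770 [0.6357 0.2874 0.0682] 0.0 [0.6364 0.2881 0.065 ] [39.3 25.5] 8.1
chest [0.864 0.008 0.1  ]
chest [ 0.879 -0.434  0.1  ]
chest [ 0.624 -0.428  0.1  ]
chest [ 0.609 -0.001  0.1  ]
handle [ 0.567 -0.162  0.065]
handle [ 0.57  -0.283  0.065]
handle [ 0.568 -0.223  0.065]
handle scene [ 0.5798285  -0.27769128  0.065     ] [ 0.56567282 -0.16027471  0.065     ]
bowl [0.3711605 0.2346719 0.045    ] cup [0.50699267 0.27790306 0.07      ]
shift [-2.319 -2.19   0.112] turn z 0.3782 yaw now 1.188 j7 -0.09 tilt 0.0008
None [0.23339123 0.5795627  0.22207768]
```

View pics/chest.png

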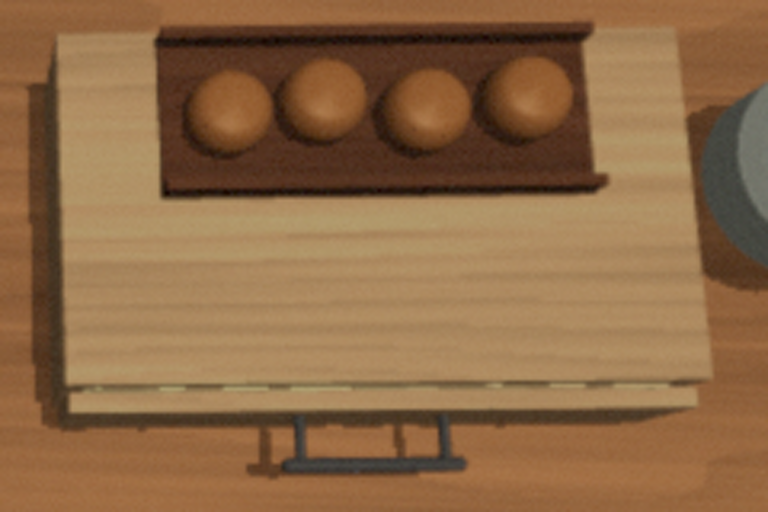

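View pics/a1.png

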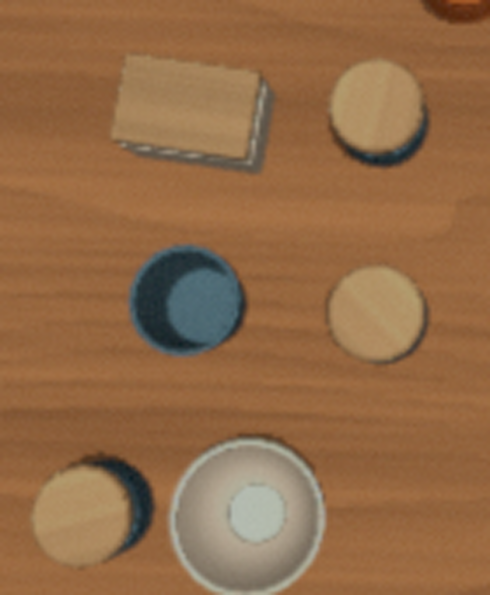

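The crop confirms the targets: three wooden-lidded blue crocks, and the wooden-lidded white dish turned about 8°. The chest front is nearly square to x. I'll turn the tool to yaw 0, then push the lids.

Call:
play_rows --claw '[1,1,1,1,1,1,1,1]' --delta_pos '[[0,0,0],[0,0,0],[0,0,0],[0,0,0],[0,0,0],[0,0,0],[0,0,0],[0,0,0]]' --delta_rot '[[0,0,0.0473],[0,0,0.0473],[0,0,0.0473],[0,0,0.0473],[0,0,0.0473],[0,0,0.0473],[0,0,0.0473],[0,0,0.0473]]'

```text
time: 1.0
ee_pos: [0.2334, 0.5797, 0.2223]
eef_rot: [0.71, 0.705, -0.0, 0.0]
ft_force: [-0.6, -0.1, 0.1]
width: 0.0311
grip_force: 0.0
```

```bash
python3 -c "
from h import *
print(tool()[1]);go((.372,.338,.1),0)"
```

```text
[0.23338249 0.5796845  0.22233986]
shift [-1.203  0.701  0.612] turn z -0.0022 yaw now -0.007 j7 -1.25 tilt 0.0003
```

Call:
play_rows --claw '[1,1,1,1,1,1,1,1]' --delta_pos '[[-0.2,0.117,0.05],[-0.2,0.117,0.05],[-0.2,0.117,0.1],[-0.2,0.117,0.1],[-0.2,0.117,0.1],[-0.203,0.117,0.1],[0,0,0.1],[0,0,0.05]]' --delta_rot '[[0,0,0],[0,0,0],[0,0,0],[0,0,0],[0,0,0],[0,0,0],[0,0,0],[0,0,0]]'

```text
time: 1.8
ee_pos: [0.3726, 0.3395, 0.0921]
eef_rot: [0.708, 0.706, -0.001, 0.0]
ft_force: [0.4, 0.6, 0.2]
width: 0.0003
grip_force: 0.0
```

Call:
play_rows --claw '[1,1,1,1,1,1,1,1]' --delta_pos '[[0,0,0.03],[0,0,0.03],[0,0,0.02],[0,0,0.02],[0,0,0.015],[0,0,0.01],[0,0,0],[0,0,0]]' --delta_rot '[[0,0,0],[0,0,0],[0,0,0],[0,0,0],[0,0,0],[0,0,0],[0,0,0],[0,0,0]]'

```text
time: 2.6
ee_pos: [0.3726, 0.3409, 0.0685]
eef_rot: [0.707, 0.707, 0.0, 0.0]
ft_force: [-0.4, -0.8, -0.1]
width: 0.0002
grip_force: 0.0
```

Call:
play_rows --claw '[1,1,1,1,1,1,1,1]' --delta_pos '[[0,0,0.01],[0,0,0.01],[0,0,0.01],[0,0,0.01],[0,0,0.01],[0,0,0.01],[0,0,0],[0,0,0]]' --delta_rot '[[0,0,0],[0,0,0],[0,0,0],[0,0,0],[0,0,0],[0,0,0],[0,0,0],[0,0,0]]'

```text
time: 3.4
ee_pos: [0.3728, 0.3412, 0.0582]
eef_rot: [0.707, 0.707, 0.0, -0.0]
ft_force: [-6.9, -7.8, 27.4]
width: 0.0007
grip_force: 13.6
```

Call:
play_rows --claw '[1,1,1,1,1,1,1,1]' --delta_pos '[[0,0,-0.2],[0,0,-0.1],[-0.184,0.132,0],[-0.184,0.132,0],[-0.184,0.132,0],[-0.184,0.132,0],[-0.184,0.132,0],[0,0,0.05]]' --delta_rot '[[0,0,0],[0,0,0],[0,0,0],[0,0,0],[0,0,0],[0,0,0],[0,0,0],[0,0,0]]'

```text
time: 4.2
ee_pos: [0.5082, 0.1508, 0.1072]
eef_rot: [0.71, 0.704, 0.001, 0.002]
ft_force: [-1.2, -0.2, 0.5]
width: 0.0003
grip_force: 0.0
```

```bash
python3 - <<'E'
from h import *
a=r.camera('top')
cv2.imwrite('pics/top2.png',a['pixels'][:,:,::-1])
print(tool()[1]);go((.5044,.1571,.068),0)
for s in [(298,181),(214,296),(244,180)]:
    x=wood(a,[s])[0];print(x[0],x[1],plane(a,x[0],.058))
E
```

```text
[0.50528886 0.15364411 0.10471034]
shift [ 0.018 -0.004  0.184] turn z -0.002 yaw now -0.006 j7 -0.3 tilt 0.0016
[295.73049645 171.68794326] 141 [0.65952934 0.1669158  0.058     ]
[213.83966942 296.67438017] 605 [0.3722591  0.33710982 0.058     ]
[241.20049505 177.39356436] 808 [0.64278125 0.29279006 0.058     ]
```

Call:
play_rows --claw '[1,1,1,1,1,1,1,1]' --delta_pos '[[0.015,0,0.1],[0,0,0.08],[0,0,0.02],[0,0,0.01],[0,0,0.01],[0,0,0.01],[0,0,0.01],[0,0,0]]' --delta_rot '[[0,0,0],[0,0,0],[0,0,0],[0,0,0],[0,0,0],[0,0,0],[0,0,0],[0,0,0]]'

```text
time: 5.05
ee_pos: [0.5046, 0.16, 0.0585]
eef_rot: [0.707, 0.707, 0.0, 0.0]
ft_force: [0.1, 2.4, 3.8]
width: 0.0008
grip_force: 2.6
```

Call:
play_rows --claw '[1,1,1]' --delta_pos '[[0,0,0.01],[0,0,0.005],[0,0,0]]' --delta_rot '[[0,0,0],[0,0,0],[0,0,0]]'

```text
time: 5.35
ee_pos: [0.5049, 0.1601, 0.0581]
eef_rot: [0.708, 0.707, 0.001, -0.0]
ft_force: [-14.0, -0.6, 35.7]
width: 0.0004
grip_force: 17.6
```

Call:
play_rows --claw '[1,1,1,1,1,1,1,1]' --delta_pos '[[0,0,-0.2],[0,0,-0.1],[0,0.17,0],[0,0.17,0],[0.01,0.17,0],[0,0.16,0],[0,0,0.1],[0,0,0.08]]' --delta_rot '[[0,0,0],[0,0,0],[0,0,0],[0,0,0],[0,0,0],[0,0,0],[0,0,0],[0,0,0]]'

```text
time: 6.15
ee_pos: [0.6387, 0.1603, 0.0778]
eef_rot: [0.708, 0.706, -0.001, 0.0]
ft_force: [-0.3, 0.3, -0.6]
width: 0.0005
grip_force: 0.0
```

Call:
play_rows --claw '[1,1,1,1,1,1,1,1]' --delta_pos '[[0,0,0.02],[0,0,0.02],[0,0,0.015],[0,0,0.015],[0,0,0.015],[0,0,0.01],[0,0,0],[0,0,0]]' --delta_rot '[[0,0,0],[0,0,0],[0,0,0],[0,0,0],[0,0,0],[0,0,0],[0,0,0],[0,0,0]]'

```text
time: 6.95
ee_pos: [0.6386, 0.162, 0.0603]
eef_rot: [0.707, 0.707, 0.0, 0.0]
ft_force: [0.8, -0.5, -0.3]
width: 0.0005
grip_force: 0.0
```

Call:
play_rows --claw '[1,1,1,1]' --delta_pos '[[0,0,0.01],[0,0,0.01],[0,0,0.005],[0,0,0]]' --delta_rot '[[0,0,0],[0,0,0],[0,0,0],[0,0,0]]'

```text
time: 7.35
ee_pos: [0.6391, 0.1621, 0.0583]
eef_rot: [0.707, 0.707, 0.001, -0.0]
ft_force: [-10.8, -2.1, 25.0]
width: 0.0003
grip_force: 12.4
```

Call:
play_rows --claw '[1,1,1,1,1,1,1,1]' --delta_pos '[[0,0,-0.2],[0,0,-0.1],[0.16,0,0],[0.16,-0.01,0],[0.16,0,0],[0.15,0,0],[0,0,0.1],[0,0,0.1]]' --delta_rot '[[0,0,0],[0,0,0],[0,0,0],[0,0,0],[0,0,0],[0,0,0],[0,0,0],[0,0,0]]'

```text
time: 8.15
ee_pos: [0.6365, 0.2897, 0.075]
eef_rot: [0.707, 0.708, 0.001, 0.0]
ft_force: [0.5, -1.6, -0.6]
width: 0.0004
grip_force: 0.0
```

Call:
play_rows --claw '[1,1,1,1,1,1,1,1]' --delta_pos '[[0,0,0.02],[0,0,0.02],[0,0,0.015],[0,0,0.015],[0,0,0.01],[0,0,0.01],[0,0,0],[0,0,0]]' --delta_rot '[[0,0,0],[0,0,0],[0,0,0],[0,0,0],[0,0,0],[0,0,0],[0,0,0],[0,0,0]]'

```text
time: 8.95
ee_pos: [0.6369, 0.288, 0.0585]
eef_rot: [0.707, 0.707, 0.001, 0.0]
ft_force: [-4.4, -1.2, 8.6]
width: 0.0007
grip_force: 4.6
```

Call:
play_rows --claw '[1,1,1,1,1,1]' --delta_pos '[[0,0,0.01],[0,0,0],[0,0,-0.2],[0,0,-0.2],[-0.2,-0.1,-0.2],[-0.2,-0.1,-0.1]]' --delta_rot '[[0,0,0],[0,0,0],[0,0,0],[0,0,0],[0,0,0],[0,0,0]]'

```text
time: 9.55
ee_pos: [0.6007, 0.2152, 0.1912]
eef_rot: [0.707, 0.708, 0.002, 0.001]
ft_force: [0.6, -0.4, 1.3]
width: 0.0007
grip_force: 0.0
```

Call:
play_rows --claw '[0.71,0.71,0.71,0.71,0.71,0.71,0.71,0.71]' --delta_pos '[[-0.2,-0.05,0],[-0.2,0,0],[-0.2,0,0],[-0.2,0,0],[-0.2,0,0],[-0.2,0,0],[-0.2,0,0],[0,0,0]]' --delta_rot '[[0,0,0],[0,0,0],[0,0,0],[0,0,0],[0,0,0],[0,0,0],[0,0,0],[0,0,0]]'

```text
time: 10.35
ee_pos: [0.589, -0.0732, 0.1892]
eef_rot: [0.711, 0.704, -0.001, 0.002]
ft_force: [-0.3, 0.7, -0.7]
width: 0.0253
grip_force: 0.0
```

```bash
python3 - <<'E'
from h import *
s,e,M=tool();print(e,s['width'],s['ft_force'])
c=r.camera('wrist');H=c['hand_eye'];T=np.eye(4);T[:3,:3]=M;T[:3,3]=e;T=T@H
np.savez('w.npz',T=T,K=c['camera_matrix']);print(T.round(3))
cv2.imwrite('pics/w1.png',c['pixels'][:,:,::-1])
go((.568,-.223,.2),0.03)
b=r.camera('scene');a=r.camera('top')
for x,y in zip(wood(a,[(296,182),(297,241),(214,297),(244,181)]),wood(b,[(333,245),(346,205),(424,187),(386,253)])):
    p,q=tri(a,x[0],b,y[0]);print(p.round(4),q.round(4),x[1],y[1])
E
```

```text
[ 0.58901536 -0.07324094  0.18921744] 0.02534462898378512 [-0.32511944  0.69919592 -0.67773152]
[[ 1.     0.01   0.002  0.59 ]
 [-0.011  0.957  0.29   0.005]
 [ 0.001 -0.29   0.957  0.351]
 [ 0.     0.     0.     1.   ]]
shift [-0.768 -0.102 -0.054] turn z -0.0117 yaw now -0.007 j7 0.17 tilt 0.0017
[0.6393 0.1625 0.0572] 0.0004 544 425
[0.5042 0.1576 0.0569] 0.0006 588 333
[0.372  0.3379 0.0564] 0.0003 615 293
[0.6358 0.2876 0.0585] 0.0002 979 803
```

View pics/w1.png

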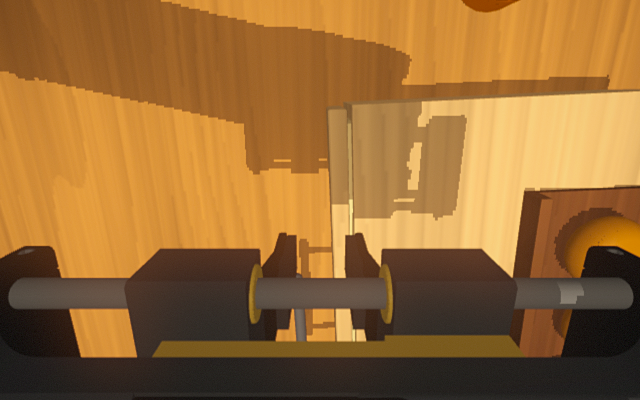

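Wrist view: the chest's front edge runs from (350,105) to (354,235), nearly in line with image y. All four lids now measure 56–58 mm high, so they are home.

```bash
python3 - <<'E'
from h import *
z=np.load('w.npz');c=dict(camera_matrix=z['K'])
for q in [(350,105),(354,235)]:print('edge',plane(c,q,.1,z['T']))
for q in [(331,110),(334,235)]:print('face',plane(c,q,.087,z['T']))
a,b=r.camera('top'),r.camera('scene')
P=[]
for c,(u,v,w,h),zz in((a,(425,200,80,30),.067),(b,(170,172,65,28),.067)):
    g=c['pixels'][v:v+h,u:u+w];m=(g.max(2)<75).astype(np.uint8)
    n,l,st,ce=cv2.connectedComponentsWithStats(m);i=1+np.argmax(st[1:,4]);print(st[i]+[u,v,0,0,0])
    ys,xs=np.where(l==i)
    for k in (np.argmin(xs),np.argmax(xs)):print(xs[k]+u,ys[xs==xs[k]].mean()+v,plane(c,(xs[k]+u,ys[xs==xs[k]].mean()+v),.062).round(4))
E
```

```text
edge [ 0.611151   -0.00346533  0.1       ]
edge [ 0.61584868 -0.10426986  0.1       ]
face [ 0.59794873 -0.00739589  0.087     ]
face [ 0.60032763 -0.10972911  0.087     ]
[425 200   7  30 164]
425 214.5 [ 0.5671 -0.1295  0.062 ]
431 204.66666666666666 [ 0.5899 -0.1434  0.062 ]
[182 181  43  11 104]
182 181.5 [ 0.572  -0.2833  0.062 ]
224 190.0 [ 0.5664 -0.1604  0.062 ]
```

Call:
play_rows --claw '[0.71,0.71,0.71,0.71,0.71,0.71]' --delta_pos '[[-0.19,-0.025,0],[-0.19,-0.025,0],[-0.19,-0.025,0],[-0.175,-0.025,0],[0,0,0.15],[0,0,0]]' --delta_rot '[[0,0,0],[0,0,0],[0,0,0],[0,0,0],[0,0,-0.0147],[0,0,0]]'

```text
time: 11.2
ee_pos: [0.5679, -0.2135, 0.1557]
eef_rot: [0.691, 0.723, -0.001, -0.002]
ft_force: [-0.9, 2.1, -0.8]
width: 0.0252
grip_force: 0.0
```

```bash
python3 - <<'E'
from h import *
print(tool()[1]);go((.569,-.222,.047),.04)
E
```

```text
[ 0.56794305 -0.21348003  0.15565307]
shift [-0.044  0.006  0.543] turn z 0.002 yaw now 0.046 j7 0.51 tilt 0.005
```

Call:
play_rows --claw '[0.71,0.71,0.71,0.71,0.71,0.71,0.71,0.71]' --delta_pos '[[0,0,0.1],[0,0,0.1],[0,0,0.08],[0,0,0.08],[0,0,0.06],[0,0,0.06],[0,0,0.06],[0,0,0]]' --delta_rot '[[0,0,0],[0,0,0],[0,0,0],[0,0,0],[0,0,0],[0,0,0],[0,0,0],[0,0,0]]'

```text
time: 12.0
ee_pos: [0.5686, -0.2141, 0.0491]
eef_rot: [0.691, 0.723, -0.001, -0.001]
ft_force: [0.5, 0.2, -0.6]
width: 0.0253
grip_force: 0.0
```

Call:
play_rows --claw '[1,1,1,1]' --delta_pos '[[0,0,0],[0,0,0],[0,0,0],[0,0,0]]' --delta_rot '[[0,0,0],[0,0,0],[0,0,0],[0,0,0]]' --squeeze 30

```text
time: 12.4
ee_pos: [0.5697, -0.2148, 0.0514]
eef_rot: [0.691, 0.723, 0.0, 0.0]
ft_force: [-0.7, 0.5, 3.2]
width: 0.0101
grip_force: 30.0
```

Call:
play_rows --claw '[1,1,1,1,1,1,1,1]' --delta_pos '[[0,-0.05,0],[0,-0.1,0],[0,-0.12,0],[0,-0.12,0],[0,-0.12,0],[0,-0.12,0],[0,-0.12,0],[0,-0.1,0]]' --delta_rot '[[0,0,0],[0,0,0],[0,0,0],[0,0,0],[0,0,0],[0,0,0],[0,0,0],[0,0,0]]'

```text
time: 13.2
ee_pos: [0.3991, -0.2209, 0.0513]
eef_rot: [0.691, 0.723, 0.001, -0.0]
ft_force: [1.5, 5.2, 9.3]
width: 0.0099
grip_force: 30.0
```

Call:
play_rows --claw '[1,1,1]' --delta_pos '[[0,-0.05,0],[0,0,0],[0,0,0]]' --delta_rot '[[0,0,0],[0,0,0],[0,0,0]]'

```text
time: 13.5
ee_pos: [0.3894, -0.2213, 0.0513]
eef_rot: [0.691, 0.723, 0.001, -0.001]
ft_force: [-0.6, 6.2, 8.3]
width: 0.0099
grip_force: 30.0
```

Call:
play_rows --claw '[0.71,0.71,0.71,0.71,0.71,0.71,0.71]' --delta_pos '[[0,0,0],[0,0,0],[0,0,0],[0,0,-0.1],[0,0,-0.2],[0,0,-0.2],[0,0,-0.1]]' --delta_rot '[[0,0,0],[0,0,0],[0,0,0],[0,0,0],[0,0,0],[0,0,0],[0,0,0]]'

```text
time: 14.2
ee_pos: [0.3904, -0.2235, 0.1737]
eef_rot: [0.691, 0.723, 0.001, 0.001]
ft_force: [0.3, -0.1, -0.6]
width: 0.0252
grip_force: 0.0
```

Call:
play_rows --claw '[0,0,0,0,0,0,0,0]' --delta_pos '[[0.23,0.08,0],[0.23,0.08,0],[0.23,0.08,0],[0.23,0.08,0],[0.23,0.08,0],[0.23,0.08,0],[0.23,0.08,0],[0.23,0.08,0]]' --delta_rot '[[0,0,0],[0,0,0],[0,0,0],[0,0,0],[0,0,0],[0,0,0],[0,0,0],[0,0,0]]'

```text
time: 15.0
ee_pos: [0.501, 0.1525, 0.1706]
eef_rot: [0.691, 0.723, 0.0, -0.0]
ft_force: [-0.2, -0.6, 0.4]
width: 0.0809
grip_force: 0.0
```

```bash
cat >> h.py <<'E'
def lids():
    a,b=r.camera('top'),r.camera('scene')
    im=[]
    for c in(a,b):
        h=cv2.cvtColor(c['pixels'],cv2.COLOR_RGB2HSV).astype(int)
        im.append(((h[...,2]>140)&(h[...,1]>50)&(h[...,1]<135)&(h[...,0]<25)).astype(np.uint8))
    B=[]
    for m in im:
        n,l,st,ce=cv2.connectedComponentsWithStats(m);B.append([(ce[i],st[i,4]) for i in range(1,n) if 150<st[i,4]<1300])
    for p,n in B[0]:
        for q,k in B[1]:
            w,e=tri(a,p,b,q)
            if e<.004 and .03<w[2]<.11:print('lid',w.round(4),e.round(4),n,k,p.round(),q.round())
    return a,b
E
python3 - <<'E'
from h import *
a,b=lids();print(tool()[1]);go((.5044,.1576,.16),.04)
cv2.imwrite('pics/s3.png',b['pixels'][:,:,::-1])
E
```

```text
lid [0.6464 0.291  0.0717] 0.0034 458 743 [240. 175.] [387. 254.]
lid [0.372  0.338  0.0563] 0.0003 590 282 [214. 297.] [424. 184.]
[0.50069535 0.15768277 0.17004824]
shift [-0.001  0.018  0.05 ] turn z 0.0044 yaw now 0.054 j7 -0.3 tilt 0.0015
```

View pics/s3.png

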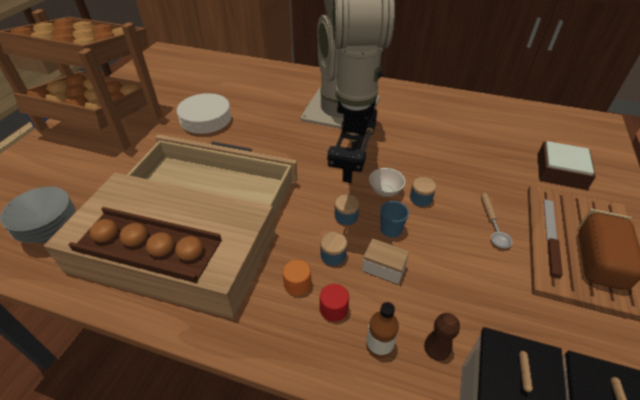

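The drawer is open (scene: its interior around (215,170)). The gripper is over the middle crock at (347,209), so I'll descend and grip.

Call:
play_rows --claw '[0,0,0,0,0,0,0,0]' --delta_pos '[[0,0.018,0.15],[0,0,0.15],[0,0,0.15],[0,0,0.1],[0,0,0.1],[0,0,0.07],[0,0,0.04],[0,0,0]]' --delta_rot '[[0,0,0],[0,0,0],[0,0,0],[0,0,0],[0,0,0],[0,0,0],[0,0,0],[0,0,0]]'

```text
time: 15.9
ee_pos: [0.5039, 0.1506, 0.0181]
eef_rot: [0.691, 0.723, -0.001, -0.0]
ft_force: [-1.0, 1.0, -0.5]
width: 0.0871
grip_force: 0.0
```

Call:
play_rows --claw '[1,1,1,1,1,1,1,1]' --delta_pos '[[0,0,0],[0,0,0],[0,0,0],[0,0,0],[0,0,-0.1],[0,0,-0.2],[0,0,-0.2],[0,0,-0.2]]' --delta_rot '[[0,0,0],[0,0,0],[0,0,0],[0,0,0],[0,0,0],[0,0,0],[0,0,0],[0,0,0]]' --squeeze 30

```text
time: 16.7
ee_pos: [0.5039, 0.1506, 0.1602]
eef_rot: [0.691, 0.723, -0.0, -0.0]
ft_force: [0.7, 1.1, -2.6]
width: 0.0634
grip_force: 30.0
```

```bash
python3 - <<'E'
from h import *
D=np.array([.551,-.2225,.022]);ps=.04
def slot(x,y,z):return D+[x*np.cos(ps)-y*np.sin(ps),x*np.sin(ps)+y*np.cos(ps),z]
s,e,_=tool();print(e,s['width'])
for y in(.15,.068,-.014,-.115):print(slot(-.04,y,.016))
go(slot(-.04,-.014,.13),.04)
E
```

```text
[0.5039427  0.15063008 0.16020863] 0.06342272773845073
[ 0.5050336  -0.07421956  0.038     ]
[ 0.50831272 -0.15615397  0.038     ]
[ 0.51159185 -0.23808837  0.038     ]
[ 0.51563077 -0.33900759  0.038     ]
shift [-1.943 -0.05   0.041] turn z 0.0017 yaw now 0.045 j7 -0.29 tilt 0.0005
```

Call:
play_rows --claw '[1,1,1,1,1,1,1,1]' --delta_pos '[[-0.2,-0.01,0],[-0.22,-0.01,0],[-0.22,-0.01,0],[-0.22,-0.01,0],[-0.22,-0.01,0],[-0.22,0,0],[-0.22,0,0],[-0.22,0,0]]' --delta_rot '[[0,0,0],[0,0,0],[0,0,0],[0,0,0],[0,0,0],[0,0,0],[0,0,0],[0,0,0]]'

```text
time: 17.5
ee_pos: [0.5099, -0.1988, 0.1589]
eef_rot: [0.691, 0.723, 0.0, -0.0]
ft_force: [0.9, 0.3, -2.9]
width: 0.0634
grip_force: 30.0
```

Call:
play_rows --claw '[1,1,1,1,1]' --delta_pos '[[-0.2,0,0],[-0.03,0,0],[0,0,0.1],[0,0,0.1],[0,0,0]]' --delta_rot '[[0,0,0],[0,0,0],[0,0,0],[0,0,0],[0,0,0]]'

```text
time: 18.0
ee_pos: [0.5106, -0.2419, 0.1162]
eef_rot: [0.691, 0.723, -0.001, -0.002]
ft_force: [-0.6, 0.1, -3.0]
width: 0.0633
grip_force: 30.0
```

```bash
python3 - <<'E'
from h import *
s,e,_=tool();print(e,s['width']);go((.5116,-.238,.041),.04)
b=r.camera('scene');cv2.imwrite('pics/s4.png',cv2.resize(b['pixels'][100:300,50:370,::-1],None,fx=2,fy=2))
E
```

```text
[ 0.51063743 -0.24193132  0.11621109] 0.06326659083559946
shift [0.019 0.007 0.376] turn z 0.0019 yaw now 0.046 j7 0.56 tilt 0.0049
```

View pics/s4.png

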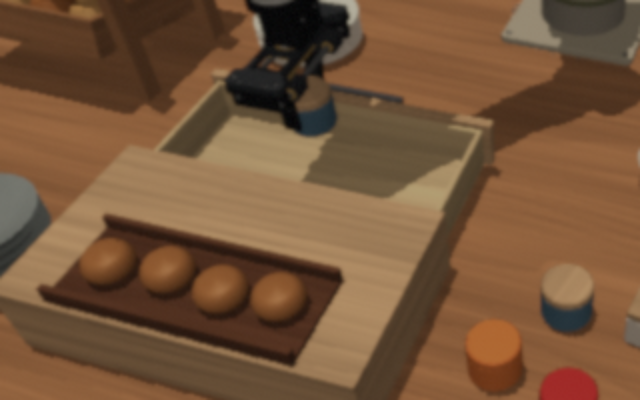

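The crock hangs upright above the drawer at crop (313,105), clear of the front panel. Lowering it.

Call:
play_rows --claw '[1,1,1,1,1,1,1,1]' --delta_pos '[[0,0,0.1],[0,0,0.1],[0,0,0.08],[0,0,0.05],[0,0,0.03],[0,0,0.01],[0,0,0.005],[0,0,0]]' --delta_rot '[[0,0,0],[0,0,0],[0,0,0],[0,0,0],[0,0,0],[0,0,0],[0,0,0],[0,0,0]]'

```text
time: 18.85
ee_pos: [0.5127, -0.2432, 0.0443]
eef_rot: [0.691, 0.723, 0.0, 0.0]
ft_force: [-0.2, -0.1, -1.5]
width: 0.0629
grip_force: 30.0
```

Call:
play_rows --claw '[1,1,1]' --delta_pos '[[0,0,0.01],[0,0,0.01],[0,0,0]]' --delta_rot '[[0,0,0],[0,0,0],[0,0,0]]'

```text
time: 19.15
ee_pos: [0.5139, -0.2433, 0.0413]
eef_rot: [0.691, 0.723, 0.001, 0.001]
ft_force: [0.7, 1.6, 8.6]
width: 0.0634
grip_force: 30.0
```

Call:
play_rows --claw '[0,0,0,0,0,0,0,0]' --delta_pos '[[0,0,0],[0,0,0],[0,0,0],[0,0,-0.1],[0,0,-0.2],[0,0,-0.2],[0,0,-0.15],[0.2,0,0]]' --delta_rot '[[0,0,0],[0,0,0],[0,0,0],[0,0,0],[0,0,0],[0,0,0],[0,0,0],[0,0,0]]'

```text
time: 19.95
ee_pos: [0.5115, -0.2088, 0.1743]
eef_rot: [0.694, 0.72, 0.001, 0.004]
ft_force: [0.5, 0.6, 0.7]
width: 0.0874
grip_force: 0.0
```

Call:
play_rows --claw '[0,0,0,0,0,0,0,0]' --delta_pos '[[0.22,0.08,0],[0.22,0.09,0],[0.23,0.09,0],[0.23,0.09,0],[0.23,0.09,0],[0.23,0.09,0],[0.22,0.09,0],[0.22,0.09,0]]' --delta_rot '[[0,0,0],[0,0,0],[0,0,0],[0,0,0],[0,0,0],[0,0,0],[0,0,0],[0,0,0]]'

```text
time: 20.75
ee_pos: [0.6363, 0.1648, 0.1697]
eef_rot: [0.691, 0.723, -0.0, -0.0]
ft_force: [0.7, -0.5, -0.1]
width: 0.0869
grip_force: 0.0
```

Call:
play_rows --claw '[0,0,0]' --delta_pos '[[0,0,0],[0,0,0],[0,0,0]]' --delta_rot '[[0,0,0],[0,0,0],[0,0,0]]'

```text
time: 21.05
ee_pos: [0.636, 0.1614, 0.1697]
eef_rot: [0.691, 0.722, -0.0, 0.0]
ft_force: [0.3, -0.4, 0.2]
width: 0.0869
grip_force: 0.0
```

```bash
python3 - <<'E'
from h import *
a,b=lids();print(tool()[1]);go((.6393,.1625,.018),.04)
for i,(x,s) in enumerate(zip((wood(b,[(333,245)])+wood(b,[(386,255)])+wood(b,[(424,187)])),'cda')):print(s,x[0],x[1],plane(b,x[0],.058))
cv2.imwrite('pics/s5.png',cv2.resize(b['pixels'][100:300,100:450,::-1],None,fx=2,fy=2))
E
```

```text
lid [0.372  0.3379 0.0564] 0.0003 577 289 [214. 297.] [424. 184.]
[0.63606235 0.16108008 0.17002019]
shift [0.007 0.016 0.76 ] turn z 0.001 yaw now 0.043 j7 -0.17 tilt 0.0004
c [325.87878788 239.70454545] 132 [0.64044119 0.14448473 0.058     ]
d [392.62927757 254.86121673] 526 [0.63535402 0.30265366 0.058     ]
a [424.26989619 184.11072664] 289 [0.37371797 0.33804325 0.058     ]
```

View pics/s5.png

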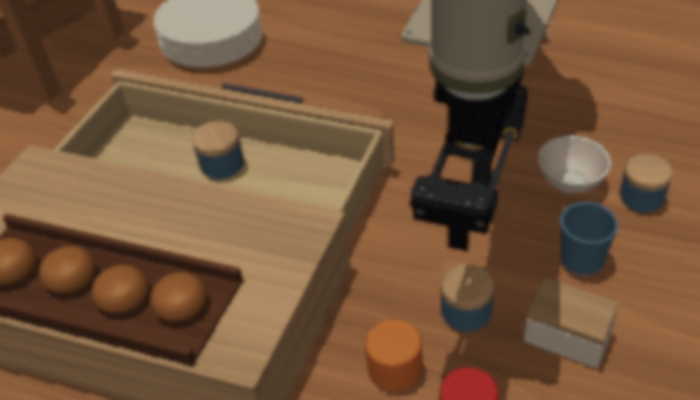

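The first crock stands upright in the drawer at crop (218,150). The next one is still in place at (467,298), so I'll grip it.

Call:
play_rows --claw '[0,0,0,0,0,0,0,0]' --delta_pos '[[0.007,0.016,0.15],[0,0,0.15],[0,0,0.15],[0,0,0.1],[0,0,0.1],[0,0,0.07],[0,0,0.04],[0,0,0]]' --delta_rot '[[0,0,0],[0,0,0],[0,0,0],[0,0,0],[0,0,0],[0,0,0],[0,0,0],[0,0,0]]'

```text
time: 21.95
ee_pos: [0.6387, 0.1639, 0.0172]
eef_rot: [0.691, 0.723, -0.001, -0.0]
ft_force: [0.1, 0.5, -0.5]
width: 0.0867
grip_force: 0.0
```

Call:
play_rows --claw '[1,1,1,1,1,1,1,1]' --delta_pos '[[0,0,0],[0,0,0],[0,0,0],[0,0,0],[0,0,-0.1],[0,0,-0.2],[0,0,-0.25],[0,0,-0.2]]' --delta_rot '[[0,0,0],[0,0,0],[0,0,0],[0,0,0],[0,0,0],[0,0,0],[0,0,0],[0,0,0]]' --squeeze 35

```text
time: 22.75
ee_pos: [0.6393, 0.1643, 0.1704]
eef_rot: [0.691, 0.723, 0.001, 0.0]
ft_force: [2.1, -0.6, -2.2]
width: 0.0634
grip_force: 35.0
```

```bash
python3 - <<'E'
from h import *
s,e,_=tool();print(e,s['width'])
go((.5083,-.156,.16),.04)
E
```

```text
[0.63926013 0.16433947 0.17039953] 0.0633790348278677
shift [-1.57  -0.727  0.051] turn z 0.0017 yaw now 0.045 j7 -0.17 tilt 0.0012
```

Call:
play_rows --claw '[1,1,1,1,1,1,1,1]' --delta_pos '[[-0.19,-0.12,0],[-0.2,-0.12,0],[-0.2,-0.12,0],[-0.2,-0.12,0],[-0.2,-0.12,0],[-0.2,-0.12,0],[-0.19,-0.005,0],[-0.19,0,0]]' --delta_rot '[[0,0,0],[0,0,0],[0,0,0],[0,0,0],[0,0,0],[0,0,0],[0,0,0],[0,0,0]]'

```text
time: 23.55
ee_pos: [0.5077, -0.1572, 0.1682]
eef_rot: [0.691, 0.723, 0.001, -0.0]
ft_force: [0.9, -0.3, -2.4]
width: 0.0637
grip_force: 35.0
```

Call:
play_rows --claw '[1,1,1,1,1,1]' --delta_pos '[[0,0,0],[0,0,0.15],[0,0,0.15],[0,0,0.15],[0,0,0.1],[0,0,0]]' --delta_rot '[[0,0,0],[0,0,0],[0,0,0],[0,0,0],[0,0,0],[0,0,0]]'

```text
time: 24.15
ee_pos: [0.5065, -0.155, 0.0552]
eef_rot: [0.691, 0.723, -0.002, -0.002]
ft_force: [0.0, 0.6, -2.1]
width: 0.0634
grip_force: 35.0
```

Call:
play_rows --claw '[1,1,1,1,1,1]' --delta_pos '[[0,0,0.03],[0,0,0.02],[0,0,0.015],[0,0,0.01],[0,0,0.01],[0,0,0]]' --delta_rot '[[0,0,0],[0,0,0],[0,0,0],[0,0,0],[0,0,0],[0,0,0]]'

```text
time: 24.75
ee_pos: [0.5085, -0.1558, 0.0407]
eef_rot: [0.691, 0.723, 0.0, -0.0]
ft_force: [-0.3, 0.2, -2.8]
width: 0.0634
grip_force: 35.0
```

Call:
play_rows --claw '[1,1,0,0,0,0,0,0]' --delta_pos '[[0,0,0.008],[0,0,0],[0,0,0],[0,0,0],[0,0,0],[0,0,-0.15],[0,0,-0.25],[0,0,-0.25]]' --delta_rot '[[0,0,0],[0,0,0],[0,0,0],[0,0,0],[0,0,0],[0,0,0],[0,0,0],[0,0,0]]'

```text
time: 25.55
ee_pos: [0.5077, -0.1559, 0.1703]
eef_rot: [0.691, 0.723, -0.001, -0.001]
ft_force: [2.7, 1.2, 0.3]
width: 0.0867
grip_force: 0.0
```

Call:
play_rows --claw '[0,0,0,0,0,0,0,0]' --delta_pos '[[0.2,-0.07,0],[0.22,-0.07,0],[0.22,-0.07,0],[0.22,-0.07,0],[0.22,-0.07,0],[0.22,-0.07,0],[0.22,-0.07,0],[0.22,-0.07,0]]' --delta_rot '[[0,0,0],[0,0,0],[0,0,0],[0,0,0],[0,0,0],[0,0,0],[0,0,0],[0,0,0]]'

```text
time: 26.35
ee_pos: [0.3799, 0.1882, 0.1694]
eef_rot: [0.691, 0.723, 0.0, 0.0]
ft_force: [1.3, 0.3, 0.2]
width: 0.0873
grip_force: 0.0
```

Call:
play_rows --claw '[0,0,0,0,0,0,0]' --delta_pos '[[0.2,-0.013,0],[0.2,0,0],[0.2,0,0],[0.16,0,0],[0,0,0],[0,0,0],[0,0,0]]' --delta_rot '[[0,0,0],[0,0,0],[0,0,0],[0,0,0],[0,0,0],[0,0,0],[0,0,0]]'

```text
time: 27.05
ee_pos: [0.3717, 0.3373, 0.1691]
eef_rot: [0.691, 0.722, -0.0, 0.0]
ft_force: [-0.9, -0.5, 0.5]
width: 0.0868
grip_force: 0.0
```

```bash
python3 - <<'E'
from h import *
a,b=lids();s,e,_=tool();print(e,s['width']);go((.372,.338,.018),.04)
x=wood(b,[(424,187)])[0];print(x[0],x[1],plane(b,x[0],.057))
E
```

```text
lid [0.6357 0.2875 0.0585] 0.0001 973 780 [243. 180.] [386. 253.]
[0.37177955 0.33737876 0.16932245] 0.08696873595742216
shift [0.003 0.001 0.757] turn z 0.0012 yaw now 0.044 j7 -0.78 tilt 0.0002
[416.  187.5] 8 [0.39288504 0.31893892 0.057     ]
```

Call:
play_rows --claw '[0,0,0,0,0,0,0,0]' --delta_pos '[[0,0,0.15],[0,0,0.15],[0,0,0.15],[0,0,0.1],[0,0,0.1],[0,0,0.07],[0,0,0.035],[0,0,0]]' --delta_rot '[[0,0,0],[0,0,0],[0,0,0],[0,0,0],[0,0,0],[0,0,0],[0,0,0],[0,0,0]]'

```text
time: 27.95
ee_pos: [0.3712, 0.3376, 0.0177]
eef_rot: [0.691, 0.723, -0.001, 0.0]
ft_force: [0.7, 0.9, 0.1]
width: 0.0871
grip_force: 0.0
```

Call:
play_rows --claw '[1,1,1,1,1,1,1,1]' --delta_pos '[[0,0,0],[0,0,0],[0,0,0],[0,0,0],[0,0,-0.1],[0,0,-0.2],[0,0,-0.25],[0,0,-0.2]]' --delta_rot '[[0,0,0],[0,0,0],[0,0,0],[0,0,0],[0,0,0],[0,0,0],[0,0,0],[0,0,0]]' --squeeze 35

```text
time: 28.75
ee_pos: [0.3713, 0.3383, 0.1706]
eef_rot: [0.691, 0.723, 0.0, -0.0]
ft_force: [0.9, 1.9, -3.5]
width: 0.0633
grip_force: 35.0
```

```bash
python3 - <<'E'
from h import *
s,e,_=tool();print(e,s['width'])
go((.505,-.074,.16),.04)
a=r.camera('top');cv2.imwrite('pics/t6.png',a['pixels'][:,:,::-1])
E
```

```text
[0.37126033 0.33833587 0.17057633] 0.06328068234314996
shift [-2.09   0.574  0.052] turn z 0.0017 yaw now 0.045 j7 -0.78 tilt 0.0008
```

View pics/t6.png

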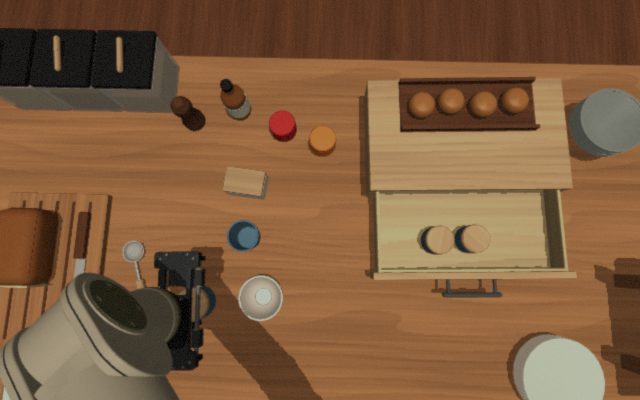

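Top view: two crocks stand in the drawer at (438,239) and (475,238), with the free slot to their left at about (400,238).

Call:
play_rows --claw '[1,1,1,1,1,1,1,1]' --delta_pos '[[-0.2,0.07,0],[-0.21,0.07,0],[-0.21,0.07,0],[-0.21,0.07,0],[-0.21,0.07,0],[-0.21,0.07,0],[-0.21,0.07,0],[-0.21,0.084,0]]' --delta_rot '[[0,0,0],[0,0,0],[0,0,0],[0,0,0],[0,0,0],[0,0,0],[0,0,0],[0,0,0]]'

```text
time: 29.6
ee_pos: [0.5011, 0.0082, 0.1679]
eef_rot: [0.691, 0.723, -0.0, -0.0]
ft_force: [0.6, 1.4, -2.6]
width: 0.0636
grip_force: 35.0
```

Call:
play_rows --claw '[1,1,1,1,1,1,1,1]' --delta_pos '[[-0.21,0,0],[-0.21,0,0],[0,0,0],[0,0,0],[0,0,0.15],[0,0,0.15],[0,0,0],[0,0,0]]' --delta_rot '[[0,0,0],[0,0,0],[0,0,0],[0,0,0],[0,0,0],[0,0,0],[0,0,0],[0,0,0]]'

```text
time: 30.4
ee_pos: [0.5049, -0.0729, 0.1085]
eef_rot: [0.69, 0.723, -0.0, -0.0]
ft_force: [0.4, 0.3, -2.3]
width: 0.0634
grip_force: 35.0
```

```bash
python3 - <<'E'
from h import *
s,e,_=tool();print(e,s['width']);go((.505,-.074,.041),.04)
E
```

```text
[ 0.50489363 -0.0729372   0.10848718] 0.06335576536194017
shift [-0.005  0.001  0.337] turn z 0.0022 yaw now 0.047 j7 0.18 tilt 0.001
```

Call:
play_rows --claw '[1,1,1,1,1,1,1,1]' --delta_pos '[[0,0,0.1],[0,0,0.1],[0,0,0.06],[0,0,0.04],[0,0,0.02],[0,0,0.015],[0,0,0.008],[0,0,0]]' --delta_rot '[[0,0,0],[0,0,0],[0,0,0],[0,0,0],[0,0,0],[0,0,0],[0,0,0],[0,0,0]]'

```text
time: 31.2
ee_pos: [0.5063, -0.0739, 0.0407]
eef_rot: [0.691, 0.723, 0.001, 0.001]
ft_force: [0.9, 0.1, 2.3]
width: 0.0631
grip_force: 35.0
```

Call:
play_rows --claw '[1,0,0,0,0,0,0,0]' --delta_pos '[[0,0,0.005],[0,0,0],[0,0,0],[0,0,0],[0,0,-0.15],[0,0,-0.25],[0,0,-0.25],[0.1,0,0]]' --delta_rot '[[0,0,0],[0,0,0],[0,0,0],[0,0,0],[0,0,0],[0,0,0],[0,0,0],[0,0,0]]'

```text
time: 32.0
ee_pos: [0.5074, -0.0566, 0.1752]
eef_rot: [0.693, 0.721, 0.004, 0.004]
ft_force: [1.1, 0.6, -0.8]
width: 0.087
grip_force: 0.0
```

Call:
play_rows --claw '[0,0,0,0,0,0,0,0]' --delta_pos '[[0.21,0.09,0],[0.21,0.09,0],[0.21,0.09,0],[0.21,0.09,0],[0.21,0.09,0],[0.21,0.09,0],[0.21,0.09,0],[0.21,0.09,0]]' --delta_rot '[[0,0,0],[0,0,0],[0,0,0],[0,0,0],[0,0,0],[0,0,0],[0,0,0],[0,0,0]]'

```text
time: 32.8
ee_pos: [0.633, 0.29, 0.1683]
eef_rot: [0.691, 0.723, -0.0, -0.0]
ft_force: [0.7, -0.2, 0.7]
width: 0.0868
grip_force: 0.0
```

Call:
play_rows --claw '[0,0,0,0]' --delta_pos '[[0,0,0],[0,0,0],[0,0,0],[0,0,0]]' --delta_rot '[[0,0,0.024],[0,0,0.025],[0,0,0],[0,0,0]]'

```text
time: 33.2
ee_pos: [0.6327, 0.288, 0.1685]
eef_rot: [0.744, 0.668, -0.0, 0.0]
ft_force: [-0.4, -0.6, 0.3]
width: 0.0873
grip_force: 0.0
```

```bash
python3 - <<'E'
from h import *
a,b=lids();s,e,M=tool();print(e,s['width']);go((.6357,.2875,.018),-.11)
x=wood(b,[(386,255)])[0];print(x[0],x[1],plane(b,x[0],.0585))
print('cup/bowl check');cv2.imwrite('pics/s7.png',cv2.resize(b['pixels'][100:300,100:450,::-1],None,fx=2,fy=2))
E
```

```text
lid [0.6338 0.2608 0.058 ] 0.0008 377 310 [255. 182.] [375. 250.]
[0.63268071 0.2879779  0.16870204] 0.08705268620654476
shift [-0.001  0.015  0.754] turn z 0.0009 yaw now -0.107 j7 -0.51 tilt 0.0001
[374.63548387 249.79032258] 310 [0.63428733 0.26043961 0.0585    ]
cup/bowl check
```

View pics/s7.png

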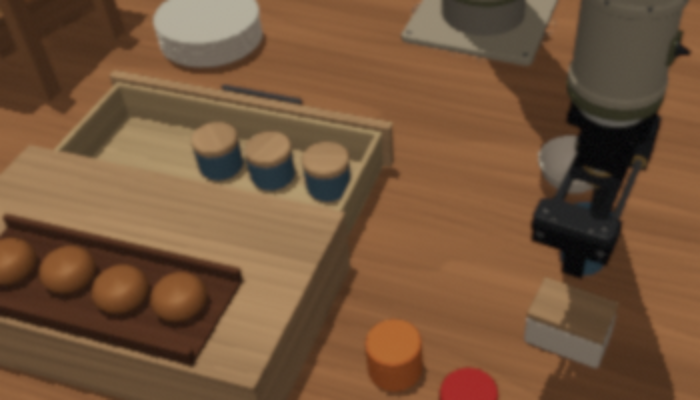

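Three crocks stand in the drawer at crop (218,150), (270,160) and (326,170). The dish is still in place at (570,320).

Call:
play_rows --claw '[0,0,0,0,0,0,0,0]' --delta_pos '[[0,0.015,0.15],[0,0,0.15],[0,0,0.15],[0,0,0.1],[0,0,0.1],[0,0,0.07],[0,0,0.03],[0,0,0]]' --delta_rot '[[0,0,0],[0,0,0],[0,0,0],[0,0,0],[0,0,0],[0,0,0],[0,0,0],[0,0,0]]'

```text
time: 34.1
ee_pos: [0.6355, 0.2877, 0.0182]
eef_rot: [0.744, 0.668, -0.0, -0.0]
ft_force: [0.7, 0.2, -1.4]
width: 0.0867
grip_force: 0.0
```

Call:
play_rows --claw '[1,1,1,1,1,1,1,1]' --delta_pos '[[0,0,0],[0,0,0],[0,0,0],[0,0,0],[0,0,-0.1],[0,0,-0.2],[0,0,-0.25],[0,0,-0.2]]' --delta_rot '[[0,0,0],[0,0,0],[0,0,0],[0,0,0],[0,0,0],[0,0,0],[0,0,0],[0,0,0]]' --squeeze 40

```text
time: 34.9
ee_pos: [0.6357, 0.2879, 0.171]
eef_rot: [0.744, 0.668, 0.0, 0.0]
ft_force: [1.0, -0.1, -3.3]
width: 0.0599
grip_force: 39.9
```

Call:
play_rows --claw '[1,1,1,1]' --delta_pos '[[0,0,0],[0,0,0],[0,0,0],[0,0,0]]' --delta_rot '[[0,0,-0.024],[0,0,-0.024],[0,0,0],[0,0,0]]'

```text
time: 35.3
ee_pos: [0.6353, 0.2878, 0.168]
eef_rot: [0.693, 0.721, -0.001, -0.0]
ft_force: [0.0, -0.5, -3.2]
width: 0.0597
grip_force: 39.9
```

```bash
python3 - <<'E'
from h import *
s,e,_=tool();print(e,s['width'])
go((.516,-.342,.16),.04)
E
```

```text
[0.63533541 0.28776372 0.16799779] 0.05974954402436912
shift [-3.122 -0.722  0.042] turn z 0.0 yaw now 0.04 j7 -0.37 tilt 0.0011
```

Call:
play_rows --claw '[1,1,1,1,1,1,1,1]' --delta_pos '[[-0.19,-0.09,0],[-0.21,-0.09,0],[-0.21,-0.09,0],[-0.21,-0.09,0],[-0.21,-0.09,0],[-0.21,-0.09,0],[-0.21,-0.09,0],[-0.21,-0.09,0]]' --delta_rot '[[0,0,0],[0,0,0],[0,0,0],[0,0,0],[0,0,0],[0,0,0],[0,0,0],[0,0,0]]'

```text
time: 36.1
ee_pos: [0.5048, -0.0515, 0.1685]
eef_rot: [0.693, 0.721, 0.0, -0.0]
ft_force: [0.6, -0.5, -3.4]
width: 0.0599
grip_force: 39.9
```

Call:
play_rows --claw '[1,1,1,1,1,1,1,1]' --delta_pos '[[-0.21,0,0],[-0.21,0,0],[-0.21,0,0],[-0.21,0,0],[-0.21,0,0],[-0.21,0,0],[-0.2,0,0],[0,0,0]]' --delta_rot '[[0,0,0],[0,0,0],[0,0,0],[0,0,0],[0,0,0],[0,0,0],[0,0,0],[0,0,0]]'

```text
time: 36.9
ee_pos: [0.5157, -0.348, 0.1683]
eef_rot: [0.695, 0.719, -0.002, 0.001]
ft_force: [-0.1, 0.2, -2.9]
width: 0.0598
grip_force: 39.9
```

Call:
play_rows --claw '[1,1,1,1]' --delta_pos '[[0,0,0.1],[0,0,0.1],[0,0,0],[0,0,0]]' --delta_rot '[[0,0,0],[0,0,0],[0,0,0],[0,0,0]]'

```text
time: 37.3
ee_pos: [0.5181, -0.3413, 0.1287]
eef_rot: [0.692, 0.722, -0.0, -0.0]
ft_force: [0.3, -0.2, -2.6]
width: 0.0597
grip_force: 39.9
```

```bash
python3 - <<'E'
from h import *
s,e,_=tool();print(e,s['width'])
go((.516,-.342,.041),.04)
b=r.camera('scene');cv2.imwrite('pics/s8.png',cv2.resize(b['pixels'][100:300,50:370,::-1],None,fx=2,fy=2))
E
```

```text
[ 0.51813425 -0.3412798   0.12874207] 0.05974274364400837
shift [-0.003 -0.011  0.439] turn z 0.0005 yaw now 0.042 j7 0.74 tilt 0.0007
```

View pics/s8.png

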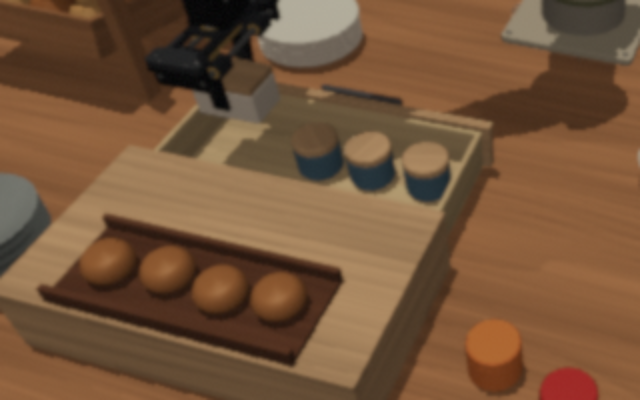

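The held dish at crop (238,90) hangs over the empty right end of the drawer. The crocks stand at (318,150), (370,160) and (426,170). Lowering the dish.

Call:
play_rows --claw '[1,1,1,1,1,1,1,1]' --delta_pos '[[0,-0.01,0.12],[0,0,0.12],[0,0,0.08],[0,0,0.06],[0,0,0.03],[0,0,0.02],[0,0,0.01],[0,0,0]]' --delta_rot '[[0,0,0],[0,0,0],[0,0,0],[0,0,0],[0,0,0],[0,0,0],[0,0,0],[0,0,0]]'

```text
time: 38.15
ee_pos: [0.5192, -0.3416, 0.0439]
eef_rot: [0.692, 0.722, 0.002, 0.002]
ft_force: [0.4, 5.4, 14.5]
width: 0.0596
grip_force: 39.9
```

Call:
play_rows --claw '[0,0,0,0,0,0,0,0]' --delta_pos '[[0,0,0],[0,0,0],[0,0,0],[0,0,-0.15],[0,0,-0.25],[0,0,-0.25],[0,-0.2,-0.1],[0,-0.2,0]]' --delta_rot '[[0,0,0],[0,0,0],[0,0,0],[0,0,0],[0,0,0],[0,0,0],[0,0,0],[0,0,0]]'

```text
time: 38.95
ee_pos: [0.4369, -0.3465, 0.1939]
eef_rot: [0.692, 0.722, 0.0, 0.003]
ft_force: [-0.4, -0.3, 0.9]
width: 0.0873
grip_force: 0.0
```

Call:
play_rows --claw '[1,1,1,1,1,1,1,1]' --delta_pos '[[0.15,-0.2,0],[0.15,-0.15,0],[0.15,0,0],[0.1,0,0],[0,0,0],[0,0,0],[0,0,0],[0,0,0]]' --delta_rot '[[0,0,0],[0,0,0],[0,0,0],[0,0,0],[0,0,0],[0,0,0],[0,0,0],[0,0,0]]'

```text
time: 39.75
ee_pos: [0.3615, -0.239, 0.1905]
eef_rot: [0.693, 0.721, -0.0, -0.0]
ft_force: [0.8, -0.8, -0.1]
width: 0.0311
grip_force: 0.0
```

```bash
python3 - <<'E'
from h import *
s,e,_=tool();print(e,s['width'])
a,b=lids()
A=cv2.resize(a['pixels'][170:310,350:590,::-1],None,fx=2.5,fy=2.5,interpolation=2)
B=cv2.resize(b['pixels'][120:240,120:320,::-1],None,fx=2.0,fy=2.0,interpolation=2)
A=cv2.resize(A,(600,350));B=cv2.resize(B,(400,240))
cv2.imwrite('pics/d9.png',np.vstack([A,cv2.copyMakeBorder(B,0,0,0,200,0)]))
E
```

```text
[ 0.361526   -0.23900538  0.19048386] 0.031103499943333224
```

View pics/d9.png

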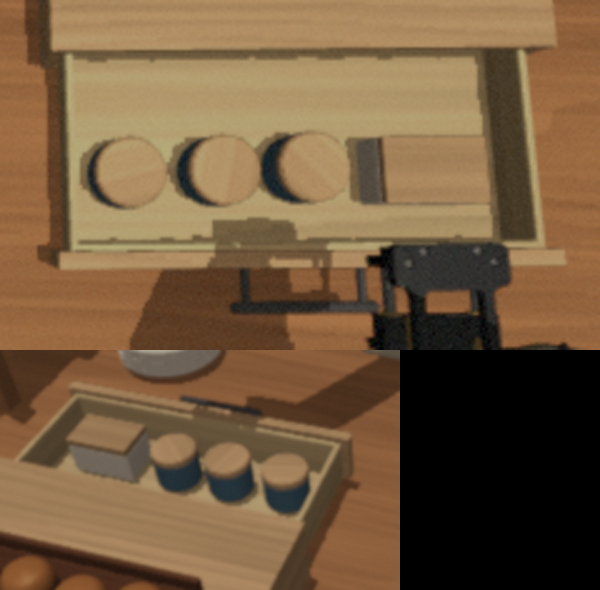

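All four pots stand upright in the open part of the drawer: crocks at crop (128,172), (220,170) and (308,165), dish at (437,170). I'll check the lid heights, then grip the handle.

```bash
python3 - <<'E'
from h import *
a,b=r.camera('top'),r.camera('scene')
def cen(c,s,rad):
    g=cv2.GaussianBlur(c['pixels'],(3,3),0);h=cv2.cvtColor(g,cv2.COLOR_RGB2LAB).astype(int)
    m=((abs(h-h[s[1]-1:s[1]+2,s[0]-1:s[0]+2].reshape(-1,3).mean(0))*[.6,1.5,1.5]).max(2)<11).astype(np.uint8)
    k=np.zeros_like(m);cv2.circle(k,s,rad,1,-1);m=cv2.morphologyEx(m*k,cv2.MORPH_OPEN,np.ones((3,3)));n,l,st,ce=cv2.connectedComponentsWithStats(m)
    i=l[s[1],s[0]];return ce[i],st[i,4]
for t,s,ra,rb in [((401,239),(262,178),18,15),((439,238),(234,173),18,15),((473,237),(207,168),18,15),((525,238),(174,161),26,22)]:
    p,n=cen(a,t,ra);q,k=cen(b,s,rb);w,e=tri(a,p,b,q);print(p.round(1),n,q.round(1),k,w.round(4),e.round(4))
go((.389,-.229,.049),.04)
E
```

```text
[403.6 238.6] 717 [260.5 179.4] 277 [ 0.5107 -0.0788  0.0748] 0.0004
[441.  237.6] 692 [232.8 173.7] 237 [ 0.5148 -0.1593  0.0764] 0.0019
[476.9 236.9] 689 [205.1 168.8] 232 [ 0.5189 -0.2396  0.0754] 0.0005
[524.6 241.2] 1609 [172.2 160.7] 415 [ 0.513  -0.3467  0.0713] 0.0025
shift [0.042 0.139 0.707] turn z 0.0005 yaw now 0.042 j7 0.46 tilt 0.0004
```

The lids measure about 75 mm against an expected 80 and none stands proud. Next I'll grip the handle.

Call:
play_rows --claw '[0.71,0.71,0.71,0.71,0.71,0.71,0.71,0.71]' --delta_pos '[[0.04,0.14,0],[0,0,0],[0,0,0.15],[0,0,0.15],[0,0,0.15],[0,0,0.13],[0,0,0.08],[0,0,0.04]]' --delta_rot '[[0,0,0],[0,0,0],[0,0,0],[0,0,0],[0,0,0],[0,0,0],[0,0,0],[0,0,0]]'

```text
time: 40.75
ee_pos: [0.3884, -0.2288, 0.0492]
eef_rot: [0.692, 0.722, -0.001, -0.001]
ft_force: [0.1, -1.2, 0.2]
width: 0.0252
grip_force: 0.0
```

Call:
play_rows --claw '[1,1,1,1]' --delta_pos '[[0,0,0],[0,0,0],[0,0,0],[0,0,0]]' --delta_rot '[[0,0,0],[0,0,0],[0,0,0],[0,0,0]]' --squeeze 30

```text
time: 41.15
ee_pos: [0.3899, -0.2292, 0.0514]
eef_rot: [0.692, 0.722, 0.0, 0.001]
ft_force: [-0.6, -1.0, 3.5]
width: 0.01
grip_force: 30.0
```

Call:
play_rows --claw '[1,1,1,1,1,1,1,1]' --delta_pos '[[0,0.02,0],[0,0.04,0],[0,0.06,0],[0,0.06,0],[0,0.06,0],[0,0.06,0],[0,0.06,0],[0,0.06,0]]' --delta_rot '[[0,0,0],[0,0,0],[0,0,0],[0,0,0],[0,0,0],[0,0,0],[0,0,0],[0,0,0]]'

```text
time: 41.95
ee_pos: [0.4742, -0.2261, 0.0514]
eef_rot: [0.692, 0.722, 0.0, 0.001]
ft_force: [-0.5, -2.3, 6.7]
width: 0.0097
grip_force: 30.0
```

Call:
play_rows --claw '[1,1,1,1,1,1,1,1]' --delta_pos '[[0,0.06,0],[0,0.06,0],[0,0.06,0],[0,0.06,0],[0,0.06,0],[0,0.06,0],[0,0.04,0],[0,0.02,0]]' --delta_rot '[[0,0,0],[0,0,0],[0,0,0],[0,0,0],[0,0,0],[0,0,0],[0,0,0],[0,0,0]]'

```text
time: 42.75
ee_pos: [0.5583, -0.2231, 0.0515]
eef_rot: [0.692, 0.722, -0.0, 0.001]
ft_force: [-1.1, -4.8, 7.2]
width: 0.0097
grip_force: 30.0
```

Shut was at x≈0.5697, so about 11 mm is left.

Call:
play_rows --claw '[1,1,1,1,1,1]' --delta_pos '[[0,0.02,0],[0,0.02,0],[0,0.015,0],[0,0.005,0],[0,0.005,0],[0,0,0]]' --delta_rot '[[0,0,0],[0,0,0],[0,0,0],[0,0,0],[0,0,0],[0,0,0]]'

```text
time: 43.35
ee_pos: [0.5702, -0.2227, 0.0515]
eef_rot: [0.692, 0.722, -0.0, 0.001]
ft_force: [-1.7, -4.1, 7.2]
width: 0.0098
grip_force: 30.0
```

Call:
play_rows --claw '[1,0.71,0.71,0.71,0.71,0.71,0.71,0.71]' --delta_pos '[[0,0.005,0],[0,0,0],[0,0,0],[0,0,0],[0,0,-0.1],[0,0,-0.2],[0,0,-0.25],[0,-0.2,-0.2]]' --delta_rot '[[0,0,0],[0,0,0],[0,0,0],[0,0,0],[0,0,0],[0,0,0],[0,0,0],[0,0,0]]'

```text
time: 44.15
ee_pos: [0.5388, -0.2212, 0.1985]
eef_rot: [0.691, 0.723, 0.001, 0.001]
ft_force: [-0.5, 0.3, 1.4]
width: 0.025
grip_force: 0.0
```

Call:
play_rows --claw '[0.71,0.71,0.71,0.71]' --delta_pos '[[0,-0.2,0],[0,-0.2,0],[0,0,0],[0,0,0]]' --delta_rot '[[0,0,0],[0,0,0],[0,0,0],[0,0,0]]'

```text
time: 44.55
ee_pos: [0.4558, -0.2257, 0.1963]
eef_rot: [0.692, 0.722, 0.001, 0.0]
ft_force: [0.1, 1.4, -0.6]
width: 0.0251
grip_force: 0.0
```

```bash
python3 - <<'E'
from h import *
s,e,_=tool();print(e,s['ft_force'])
a=r.camera('top');b=r.camera('scene');
cv2.imwrite('pics/f.png',b['pixels'][:,:,::-1])
E
```

```text
[ 0.45579416 -0.22570213  0.19629315] [ 0.07138924  1.36635092 -0.63514425]
```

View pics/f.png

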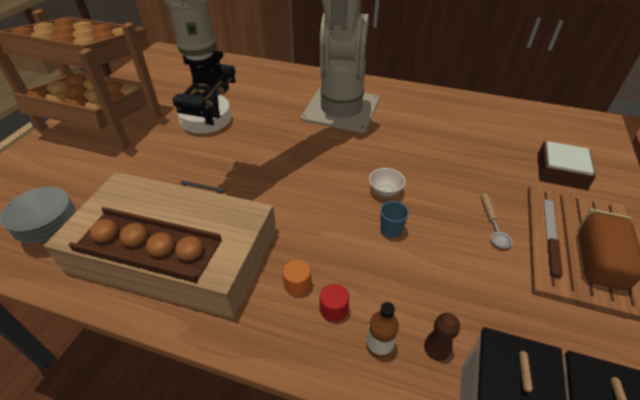

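The drawer is shut, with its handle back at (203,186). The bowl (387,183) and cup (394,218) are where they started, and the gripper touches nothing.

```bash
python3 -c "
from bench import r
print(r.close_job())"
```

```text
the job is handed in; nothing more can be done
None
```

The job is handed in, with no verdict returned: all four pots present (three crocks and one butter dish) are upright in the drawer with their lids home, the drawer is shut, and the bowl and cup are where they stood.

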